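# Lock the sliding bath carriage with its dock pin

### The job

Lock the little empty bath-pan carriage into its dock: take the green-knobbed lock pin from the blue rack, get it down through the dock's bush and the hole in the carriage's steel tongue until it is fully home with its knob flat on the bush, sliding the carriage along its rails as needed to bring the hidden hole under the pin. Leave the glass jar, the amber bottle and the white pot standing where they are, and leave the pin locked in place, let go of.

Things in the scene. Friction and masses are not known exactly. Their poses are not given: they have to be found in the camera images.
- dock: Fixed dock and slide rails. Origin at bench level on the vertical pin-hole axis; z up; the carriage lies on the -y side and slides towards +y. Base 96 mm wide (x), y = -305 to +47 mm. White housing 76 wide, y = -52 to +45, top at z = 50 mm, carries a dark square guide bush 36 x 36 mm, top at z = 79 mm.
- bush (a point): Centre of the bush's mouth, on the dock's top, z = 79 mm. The 12 mm hole (2 mm chamfer) runs down through bush and housing to z = 40 mm, then across the slot where the carriage's tongue runs (tongue z = 28 to 38 mm), then as a 14 mm hole into the dock's lower plate, z = 26 to 12 mm.
- slot (a point): On the hole's axis in the slot, z = 33 mm, hidden. The carriage's flat tongue is always under the bush: a pin put in early stands on it, tip at z = 38 mm, knob 24 mm above the bush. The tongue's 13 mm hole is out of sight and set differently each time: it is found by touch, e.g. push the carriage slowly (20 mm/s or less) until the standing pin drops in and stops it.
- carriage (a joint): Carriage travel along the dock's +y, m: 0 fully out, 0.055 fully in. Starts at 0 to 0.012; the holes meet at an unknown value from 0.024 to 0.040. About 3 N of friction; it stays where left. White plate 90 mm wide, top at z = 48 mm; on it a round steel pan 106 mm across, rim at z = 93 mm, centred at dock x = 0, y = -165 mm + travel.
- push_plate (a point): Centre of the top edge (z = 115 mm) of the carriage's upright black push plate: 56 mm wide (dock x), 14 thick (dock y), z = 48 to 115 mm, at dock y = -262 mm + travel, the carriage's outer end. Push its outer face to slide the carriage in, its inner face to slide it back (37 mm clear between it and the pan).
- pin: Loose steel lock pin, about 90 g; origin at the centre of its lower tip, z up to the knob. Shaft 10 mm thick, 65 mm long, last 5 mm tapered; green knob 24 mm in diameter, 30 high (65 to 95 mm from the tip). Starts upright in the blue rack, knob on the rack, tip 5 mm above the bench. Fully home in the dock the tip is at z = 14 mm; if it sticks half way, ease the carriage and press the knob.
- rack: Fixed blue rack block 50 x 50 x 70 mm, origin at the centre of its underside, with a 13 mm vertical hole through it at its centre for the pin.
- pot: Bystander: loose small white screw pot, 52 mm in diameter, 48 mm high, origin at the centre of its underside.
- jar: Bystander: loose glass jar with steel lid and blue label, 84 mm in diameter, 130 mm high, origin at the centre of its underside.
- bottle: Bystander: loose amber bottle with black cap and blue label, 60 mm in diameter, 150 mm high, origin at the centre of its underside.

How it is judged:
By the outcome, as a careful person would: the job done as asked, in the order asked, and still so for the second after the job is handed in, with the robot touching nothing.
It also fails if it takes over 61 s, if anything falls off the work surface, if the arm or the gripper's body presses on something with over 40 N, if the wrist force passes 120 N, or if a joint passes its speed limit or range.

### The arm

A 6-joint arm with a two-finger parallel gripper is mounted at the origin on the work surface. World frame = base frame: x ahead of the robot, y to its left, z up, the work surface at z = 0. Lengths are in m, angles in rad, forces in N, time in s.
With the tool pointing down it reaches from about 0.325 to 0.9 m from the base axis. Payload 6.1 kg.
Tool frame: the origin (TCP) lies on the centre line of the jaws, within the pads' length; the fingertips stand 19 mm ahead of it and the grasp point (between the pads) is the TCP; z points along the fingers, y is the line along which they close (so a half turn about z gives the same grasp; the last joint's range is limited). The gripper opens to 87 mm and grips with 3 to 60 N. Pads are 19 mm wide; open, the fingers measure 117 mm over their backs; the gripper's body (75 mm by 190 mm) begins 51 mm behind the grasp point.
Start: joints at [1.185, 0.22, 1.526, -0, 1.395, -0.126], TCP at [0.161, 0.604, 0.242] pointing down, gripper open.
Joint ranges: [-2.98, 2.98], [-0.91, 2.08], [0.09, 2.57], [-1.24, 4.39], [0.2, 2.65], [-2.68, 2.68]. Speed limits (rad/s): [2.57, 2.57, 3.01, 3.14, 3.14, 3.14].

### API

Orientations are given as [roll, pitch, yaw] about the fixed x, y, z axes, in that order (R = Rz(yaw) Ry(pitch) Rx(roll)).
In Python, from workcell import get_state, camera, camera_model, r, regions_of, pinpoint gives the robot as it stands.
- The arm moves only by the tool play_rows, never from a script. Its argument "deltas" is a list of rows, each a list of 7 numbers: the shift along the world's x, y, z each as a share of 0.1 m, from -1 to 1, then the turn, a rotation vector about the world's x, y, z each as a share of 30 degrees, from -1 to 1, then the opening, from 0 (shut) to 1 (fully open). A call has 1 to 8 rows; each row shifts and turns the commanded pose from where the row before left it; what a row does not reach is not made up. A row lasts 1/8 s, in which the tool goes at most 62.5 mm and 10.7 degrees, less where a joint would pass 70% of its speed; a pose out of reach is approached as far as the arm can. A call with a number of a shift or a turn outside -1 to 1 is refused whole. A call with a gripper value outside its range is refused whole. The fingers move at their own pace and stop on an object; "squeeze" is the grip in N (left out, the last holds). Time passes only in rows, so rows that do not move let the fingers close. It gives the time, the measured TCP pose, the force, the opening and the grip force at its end, in the units of the state.
- get_state(): the state, without advancing time (a new reading comes with each control period).
- camera(name): name is "side" or "top"; returns the picture (400x640x3 uint8, blue, green, red); there is no depth.
- camera_model(name): a dict with "vfov" (degrees; the focal length in pixels is half the picture's height over the tangent of half this angle, whatever the lens; pixels are square), "cx", "cy" (the principal point, pixels), "D" ([k1, k2, p1, p2, k3] as OpenCV has them; the pictures are not rectified), "rvec" (rotation vector, rad) and "tvec" (3), from world to camera coordinates, as OpenCV has them. Camera axes: x right, y down, z forward; pixel columns grow to the right and rows downward; lengths in m; the calibration is good to about 2 mm. A picture is of the moment at which its call begins. camera_model takes no time and is no camera call.
- r.finish_job(): hands the job in; it is judged then, once.
Trained networks look in the newest picture that a camera, given by its name, has taken for a name from the list of things; names that differ only in an ending like _2 or _b are one class to them, and where a whole thing is asked for, a point or a joint stands for the part that bears it (a point fixed in the world has none). Each returns a list of dicts, best first, with "p" (0 to 1); they miss things now and then, are a little off and sometimes report something else, mostly with a low value. They report only what shows in the picture. A call takes as long as a camera call.
- regions_of(camera, query): "mask" (400x640 bool, what is visible of it) and "rect" ([left, top, width, height] in pixels, round what is visible of it).
- pinpoint(camera, query): "point" ([column, row] in pixels: a listed point, or the origin of a listed thing).
The state is a dict: "time": time; "joint_pos": joint angles; "qd": joint speeds; "joint_efforts": joint torques, N m; "ee_pos": TCP position; "tcp_rot": TCP orientation; "ft_force": force on the tool from outside, world axes, zero at the start; "ft_torque": the same for the moment, N m; "width": finger opening in m; "finger_force": force on a finger pad.
Only numpy, scipy, OpenCV 4.12 (cv2) and the standard library are available. Lean on these libraries where they do the work, as an engineer would, in place of code of your own. Each camera call takes 0.05 s, during which the arm holds its last target. There are 200 camera calls.

## Working session

There is one attempt and no reset: what is moved stays moved. The work goes in short steps, Python scripts to look and compute and a tool call to move; the robot and the scene stay as the last step left them, time stands still between calls to the robot, and variables do not carry over. Pictures are saved under pics/ and viewed, at most 10 in all, crops included, and the job is handed in when it is done.

Besides the shell and the picture viewer there is one more tool, called in YAML: its name, and indented under it one key for each argument. play_rows: Moves the arm, as the interface text tells. Its arguments: {"type":"object","properties":{"deltas":{"type":"array","items":{"type":"array","items":{"type":"number","minimum":-1,"maximum":1}}},"squeeze":{"type":"number"}},"required":["deltas"]}

```bash
mkdir -p pics; cat > h.py <<'E'
import numpy as np, cv2
from workcell import *
def K(n):
    m=camera_model(n); f=200/np.tan(np.radians(m["vfov"])/2)
    return m,np.array([[f,0,m["cx"]],[0,f,m["cy"]],[0,0,1.]])
def ray(n,px):
    m,k=K(n); u=cv2.undistortPoints(np.array([[px]],float),k,np.array(m["D"]))[0,0]
    R=cv2.Rodrigues(np.array(m["rvec"],float))[0]; t=np.array(m["tvec"],float).ravel()
    return -R.T@t, R.T@np.array([u[0],u[1],1.])
def atz(n,px,z):
    c,d=ray(n,px); return c+d*(z-c[2])/d[2]
def tri(a,b):
    (c1,d1),(c2,d2)=ray("side",a),ray("top",b)
    s=np.linalg.lstsq(np.c_[d1,-d2],c2-c1,rcond=None)[0]
    p,q=c1+d1*s[0],c2+d2*s[1]; return (p+q)/2,np.linalg.norm(p-q)
def proj(n,P):
    m,k=K(n); return cv2.projectPoints(np.array(P,float).reshape(-1,3),np.array(m["rvec"],float),np.array(m["tvec"],float),k,np.array(m["D"]))[0][:,0]
E
python3 - <<'E'
from h import *
for n in("side","top"):
    cv2.imwrite(f"pics/{n}0.png",camera(n))
    print(n,ray(n,(320,200)))
Z=dict(bush=.079,push_plate=.115,pin=.005,rack=0,dock=0,pot=0,jar=0,bottle=0)
for q in Z:
    o={}
    for n in("side","top"):
        d=pinpoint(n,q)
        if d: o[n]=d[0]["point"]; print(q,n,np.round(o[n],1),round(d[0]["p"],2),atz(n,o[n],Z[q]).round(4))
    if len(o)==2: print("   tri",tri(o["side"],o["top"]))
print(get_state())
E
```

```text
side (array([ 0.32258338, -0.64199618,  0.84145963]), array([ 0.29051237,  0.5764356 , -0.76377863]))
top (array([ 0.45661443, -0.03908033,  1.39615013]), array([ 0.13942963,  0.00541442, -0.99022506]))
bush side [268.  175.3] 0.88 [0.5356 0.0606 0.079 ]
bush top [289.3 231.8] 0.61 [0.5471 0.0564 0.079 ]
   tri (array([0.54107625, 0.05767663, 0.08085592]), np.float64(0.01213464052713258))
push_plate side [302.1 248.6] 0.73 [ 0.5092 -0.1913  0.115 ]
push_plate top [376.4 246.7] 0.79 [ 0.506  -0.1933  0.115 ]
   tri (array([ 0.50708417, -0.19321545,  0.11850975]), np.float64(0.0024716059570305004))
pin side [343.5 366.8] 0.33 [ 0.4931 -0.4009  0.005 ]
pin top [210.5 260.4] 0.65 [0.4618 0.2998 0.005 ]
   tri (array([ 0.53450249,  0.07741417, -0.46985646]), np.float64(0.6721116506684475))
rack side [211.2 146.5] 0.98 [0.4571 0.3107 0.    ]
rack top [206.2 259.9] 0.59 [0.4632 0.3142 0.    ]
   tri (array([ 0.46057214,  0.31602116, -0.00523587]), np.float64(0.005429164175235159))
dock side [273.  196.1] 0.88 [0.541  0.0594 0.    ]
dock top [289.7 241.5] 0.57 [0.5227 0.0601 0.    ]
   tri (
[... 646 characters left out ...]
.0009102458713699847))
{'time': 0.9, 'joint_pos': array([ 1.18489848e+00,  2.20420247e-01,  1.52649791e+00, -2.76866519e-05,
        1.39470730e+00, -1.26090165e-01]), 'qd': array([ 0.00037591,  0.00020191, -0.00150568,  0.00068984,  0.00039867,
        0.00033973]), 'joint_efforts': array([ 2.04102289e-04, -4.94556820e+01, -3.87716424e+01,  6.99893665e-02,
        4.65228281e-02, -1.11095423e-05]), 'ee_pos': array([0.16056128, 0.60401247, 0.2415262 ]), 'tcp_rot': array([-3.14155668e+00,  2.29168399e-05,  2.88178982e+00]), 'ft_force': array([-0.01096228, -0.00645268,  0.34622411]), 'ft_torque': array([-0.00686536, -0.01854888, -0.04425944]), 'finger_force': 0.0, 'width': 0.08703971356545048}
```

View pics/side0.png

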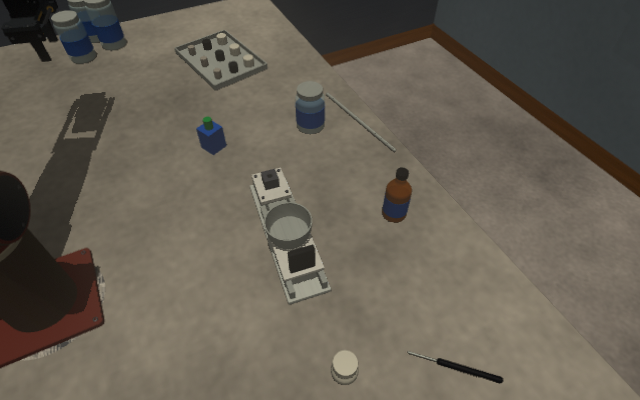

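View pics/top0.png

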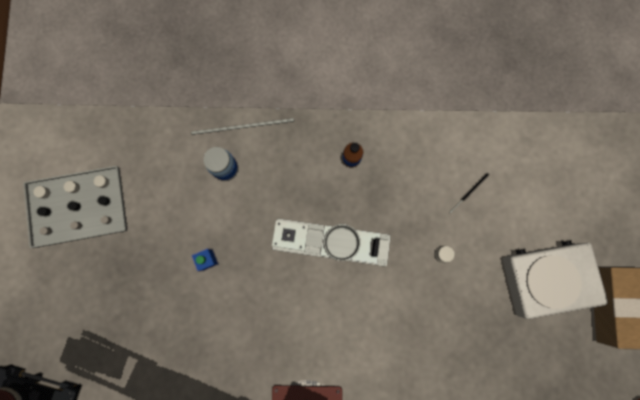

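The side view shows the rack at (211,135), the bush at (270,180), the pan at (289,225), the push plate at (302,258) and the pot at (345,365). The top view shows the dock running from (275,235) to (390,250), the rack at (204,260), the jar at (220,163) and the bottle at (352,154). Next I'll take close crops and segment by colour.

```bash
python3 - <<'E'
from h import *
a=cv2.imread("pics/side0.png");b=cv2.imread("pics/top0.png")
A=cv2.resize(a[110:310,190:350],None,fx=3,fy=3,interpolation=cv2.INTER_CUBIC)
B1=cv2.resize(b[210:275,265:400],None,fx=5,fy=5,interpolation=cv2.INTER_CUBIC)
cv2.imwrite("pics/sc.png",A);cv2.imwrite("pics/tc.png",B1)
G={}
for n,i in(("side",a),("top",b)):
    i=i.astype(int); g=(i[:,:,1]-np.maximum(i[:,:,0],i[:,:,2])).clip(0)
    w=np.zeros_like(g);  w[100:300,180:320]=g[100:300,180:320]; w[w<15]=0
    y,x=np.nonzero(w); ww=w[y,x]; G[n]=(np.sum(x*ww)/ww.sum(),np.sum(y*ww)/ww.sum()); print(n,"green",G[n],len(x),x.min(),x.max(),y.min(),y.max(),atz(n,G[n],.085))
print(tri(G["side"],G["top"]))
for n in("side","top"): 
    k=K(n)[1]; print(n,k[0,0])
    # blue rack mask
    m=regions_of(n,"rack")[0]; print(m["rect"],m["p"])
E
```

```text
side green (np.float64(207.13242142025612), np.float64(121.01193247962748)) 100 202 212 116 129 [0.46472056 0.31657396 0.085     ]
top green (np.float64(200.01223241590213), np.float64(259.3017329255861)) 49 196 204 256 262 [0.46430435 0.31050392 0.085     ]
(array([0.46393723, 0.3089887 , 0.09092403]), np.float64(0.0006764150367867277))
side 432.5183827822311
[195.0, 122.4, 32.4, 29.5] 0.57
top 451.0317877063735
[190.4, 245.7, 26.6, 25.2] 0.55
```

View pics/sc.png

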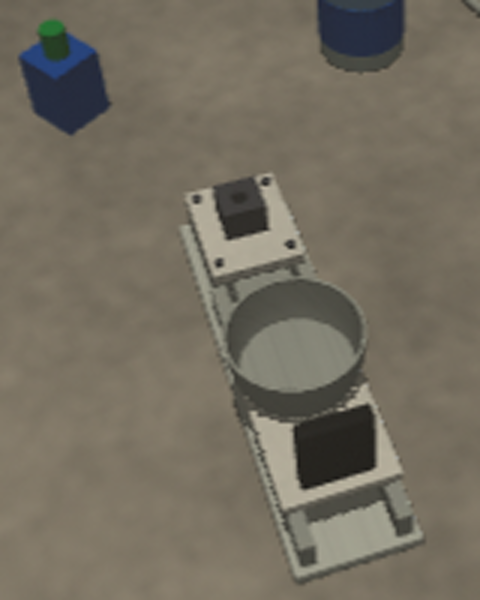

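View pics/tc.png

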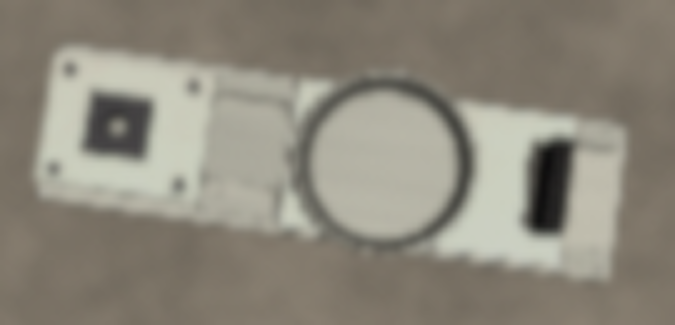

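The side crop shows the bush hole at about (239,197) in the crop, which is full-image (269.3,175.3). In the top crop the hole is at (118,126), full-image (288.2,234.8). The pan rim centre is at (385,162), full-image (341.6,242.0).

```bash
python3 - <<'E'
from h import *
from scipy.optimize import least_squares
t=lambda x,y:((x+.5)/5-.5+265,(y+.5)/5-.5+210)
s=lambda x,y:((x+.5)/3-.5+190,(y+.5)/3-.5+110)
ht,hs=t(118,126),s(239,197)
print("hole",tri(hs,ht),atz("top",ht,.079),atz("side",hs,.079))
pt=t(385,162); print("pan",atz("top",pt,.093)); 
# refine: dark bush top centroid
b=cv2.imread("pics/top0.png");g=cv2.cvtColor(b,cv2.COLOR_BGR2GRAY)
h=atz("top",ht,.079)[:2];p=atz("top",pt,.093)[:2];d=h-p;print("dist",np.hypot(*d),"yaw",np.degrees(np.arctan2(-d[0],d[1])))
# full model fit: screw holes/corners
T=[((-.048,.047,.0),t(40,200)),((0,0,.079),ht)]
obs=[("top",(-.018,.018,.079),t(83,157)),("top",(.018,.018,.079),t(90,93)),("top",(.018,-.018,.079),t(154,98)),("top",(-.018,-.018,.079),t(147,160)),("top",(0,0,.079),ht),
("top",(.048,-.305,.006),t(627,122)),("top",(-.048,-.305,.006),t(607,280)),
("top",(.038,.045,.05),t(58,47)),
("side",(0,0,.079),hs),("side",(-.038,.045,.05),s(185,194)),("side",(.038,.045,.05),s(272,174)),("side",(.038,-.052,.05),s(304,258)),("side",(-.038,-.052,.05),s(217,279))]
def f(v,r=False):
    c,S=np.cos(v[2]),np.sin(v[2]);o=[]
    for n,P,px in obs:
        W=[v[0]+c*P[0]-S*P[1],v[1]+S*P[0]+c*P[1],P[2]]
        o.append(proj(n,W)[0]-px)
    return np.array(o).ravel()
r_=least_squares(f,[h[0],h[1],-.1],loss="soft_l1");print(r_.x,np.degrees(r_.x[2]));print(r_.fun.reshape(-1,2).round(1).tolist())
E
```

```text
hole (array([0.53845668, 0.05936457, 0.07863633]), np.float64(0.0002339413235368357)) [0.53832076 0.05936663 0.079     ] [0.53846813 0.05900504 0.079     ]
pan [ 0.51889585 -0.0958811   0.093     ]
dist 0.1564582531742456 yaw -7.131901147191441
[ 0.53886013  0.05903082 -0.12394901] -7.101755433920585
[[0.1, -1.1], [0.5, -0.5], [-0.1, 0.2], [-0.5, 0.0], [0.1, -0.2], [0.4, 0.3], [0.8, -0.0], [-0.2, 1.6], [0.1, -0.1], [-0.2, 0.4], [-0.2, -0.3], [0.5, -1.3], [-1.0, -0.2]]
```

```bash
cat >> h.py <<'E'
from scipy.optimize import least_squares
def green(n,img,roi,th=15):
    i=img.astype(int); g=(i[:,:,1]-np.maximum(i[:,:,0],i[:,:,2])).clip(0)
    w=np.zeros_like(g); x0,x1,y0,y1=roi; w[y0:y1,x0:x1]=g[y0:y1,x0:x1]
    w=np.minimum(w,40)*(w>=th); y,x=np.nonzero(w); ww=w[y,x]; return np.array([np.sum(x*ww)/ww.sum(),np.sum(y*ww)/ww.sum()]),len(x)
def knobc(n,c,z0,z1,r=.012):
    a=np.linspace(0,6.2832,40); P=[[c[0]+r*np.cos(t),c[1]+r*np.sin(t),z] for t in a for z in(z0,z1)]
    hu=cv2.convexHull(proj(n,P).astype(np.float32)); m=cv2.moments(hu); return np.array([m["m10"],m["m01"]])/m["m00"]
E
python3 - <<'E'
from h import *
G={n:green(n,cv2.imread(f"pics/{n}0.png"),(180,320,100,300)) for n in("side","top")};print(G)
for ns in(("side",),("top",),("side","top")):
    s=least_squares(lambda v:np.concatenate([knobc(n,v,.07,.1)-G[n][0] for n in ns]),[.464,.309]);print(ns,s.x,s.fun)
E
```

```text
{'side': (array([207.25510204, 121.45038705]), 100), 'top': (array([200.03103044, 259.29918033]), 49)}
('side',) [0.46445394 0.31441277] [-1.40704893e-06  1.43683687e-06]
('top',) [0.46432443 0.31021023] [-3.67296877e-07 -7.00955468e-07]
('side', 'top') [0.46417658 0.31152031] [ 0.22631769  0.64976341 -0.46005939  0.04644641]
```

play_rows:
  deltas:
    - [0.38,-0.37,-0.05,0,0,0,0.6]
    - [0.38,-0.37,-0.05,0,0,0,0.6]
    - [0.38,-0.37,-0.05,0,0,0,0.6]
    - [0.38,-0.37,-0.05,0,0,0,0.6]
    - [0.38,-0.37,-0.05,0,0,0,0.6]
    - [0.38,-0.37,-0.05,0,0,0,0.6]
    - [0.38,-0.37,-0.05,0,0,0,0.6]
    - [0.38,-0.37,-0.05,0,0,0,0.6]

```text
time: 2.0
ee_pos: [0.4657, 0.3067, 0.2017]
tcp_rot: [3.141, 0.0, 2.882]
ft_force: [0.2, -0.4, 0.2]
width: 0.0522
finger_force: 0.0
```

play_rows:
  deltas:
    - [0,0.035,-0.4,0,0,0,0.6]
    - [0,0,-0.4,0,0,0,0.6]
    - [0,0,-0.27,0,0,0,0.6]
    - [0,0,0,0,0,0,0.6]
    - [0,0,0,0,0,0,0.1]
    - [0,0,0,0,0,0,0.1]
    - [0,0,0,0,0,0,0.1]
    - [0,0,0,0,0,0,0.1]
  squeeze: 25

```text
time: 3.0
ee_pos: [0.4648, 0.3109, 0.0955]
tcp_rot: [-3.14, 0.001, 2.882]
ft_force: [-1.1, -3.6, 5.4]
width: 0.0234
finger_force: 25.0
```

play_rows:
  deltas:
    - [0,0,0.3,0,0,0,0.1]
    - [0,0,0.4,0,0,0,0.1]
    - [0,0,0.4,0,0,0,0.1]
    - [0.147,-0.5,0,0,0,0,0.1]
    - [0.147,-0.5,0,0,0,0,0.1]
    - [0.147,-0.5,0,0,0,0,0.1]
    - [0.147,-0.5,0,0,0,0,0.1]
    - [0.15,-0.51,-0.1,0,0,0,0.1]

```text
time: 4.0
ee_pos: [0.5392, 0.059, 0.1955]
tcp_rot: [3.141, 0.002, 2.882]
ft_force: [1.3, -0.5, -1.3]
width: 0.0232
finger_force: 25.0
```

play_rows:
  deltas:
    - [0,0,0,0,0,0,0.1]
    - [0,0,0,0,0,0,0.1]

```text
time: 4.25
ee_pos: [0.5381, 0.0607, 0.1944]
tcp_rot: [3.141, -0.001, 2.881]
ft_force: [0.1, 0.1, -1.9]
width: 0.0231
finger_force: 25.0
```

```bash
python3 - <<'E'
from h import *
s=get_state();print(s["ee_pos"],s["tcp_rot"],s["ft_force"],s["width"])
im={n:camera(n) for n in("side","top")}
for n in im: cv2.imwrite(f"pics/{n}1.png",im[n])
c=proj("side",s["ee_pos"])[0];print(c)
x,y=np.clip(c.astype(int)-[50,50],0,None)
cv2.imwrite("pics/s1c.png",cv2.resize(im["side"][y:y+110,x:x+110],None,fx=5,fy=5,interpolation=cv2.INTER_CUBIC));print(x,y)
E
```

```text
[0.53806276 0.06071408 0.19441344] [ 3.14114454e+00 -7.61993804e-04  2.88086917e+00] [ 0.11946363  0.10325658 -1.90994032] 0.023143719569363137
[264.12733538 139.12109089]
214 89
```

View pics/s1c.png

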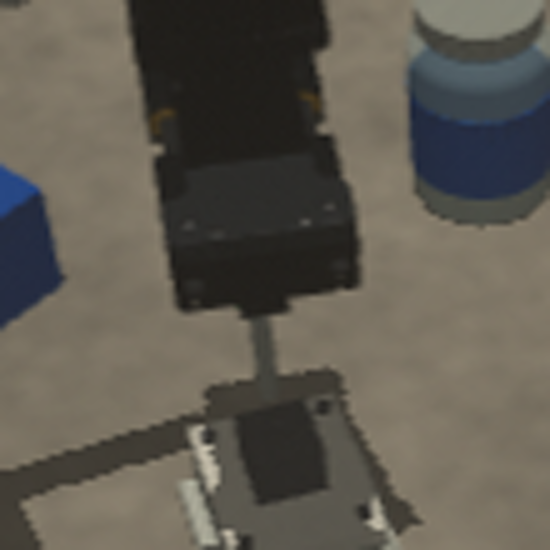

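The crop shows the pin hanging from the gripper with its shaft running from (262,320) to (270,390), just above the dark bush at (280,450). I'll compare the shaft with its predicted projection.

```bash
python3 - <<'E'
from h import *
im=cv2.imread("pics/side1.png"); g=cv2.cvtColor(im,cv2.COLOR_BGR2GRAY).astype(float)
e=np.array([.5381,.0607]);
for z in(.104,.12,.13,.135,.14): print(z,proj("side",[*e,z])[0].round(1), proj("side",[.5386,.0592,z])[0].round(1))
for y in range(150,172): print(y,g[y,256:280].astype(int))
E
```

```text
0.104 [268.  167.7] [268.4 168. ]
0.12 [267.3 162.9] [267.8 163.3]
0.13 [266.9 159.9] [267.4 160.2]
0.135 [266.7 158.3] [267.2 158.7]
0.14 [266.5 156.8] [267.  157.1]
150 [ 46  61  71  81  86  62  36  33  34  34  32  33  33  33  33  52  94 118
 119 119 120 120 119 117]
151 [119 120 119 118 117 100  56  33  33  33  34  35  43  50  60  81 104 118
 118 118 120 121 120 118]
152 [119 119 118 117 117 101  63  49  48  52  62  78 104 120 119 119 117 116
 117 117 118 118 118 117]
153 [119 119 119 117 117 117 119 104  74  68  68  79 103 120 120 120 118 117
 117 116 117 115 115 114]
154 [118 117 117 116 116 117 118 109  83  68  69  72  98 120 120 120 120 119
 118 117 116 114 113 112]
155 [116 116 116 115 114 115 117 107  83  68  68  66  93 120 120 120 120 120
 120 119 115 113 113 112]
156 [115 115 115 113 113 114 116 106  80  68  68  67  92 119 119 118 119 118
 118 117 116 114 113 113]
157 [115 116 115 114 113 114 114 109  88  68  68  68  83 107 115 116 117 117
 117 117 115 115 116 116]
158 [117 117 115 114 113 112 113 115  99  68  68  67  81 106 115 116 116 116
 116 116 117 117 118 118]
159 [1
[... 482 characters left out ...]

  99  61  61  61  61  61]
164 [116 117 119 120 122 122 123 122 102  64  68  67  65  63  60  61  60  61
  60  60  61  60  61  62]
165 [114 115  97  93 102  63  63  63  63  65  68  68  66  62  61  61  60  60
  60  60  61  60  61  60]
166 [60 60 61 63 63 64 65 65 64 65 68 68 66 63 61 61 60 60 60 60 60 61 61 61]
167 [60 61 61 63 64 65 64 65 64 64 66 67 65 63 60 61 61 60 60 60 61 61 60 66]
168 [61 61 62 63 64 64 64 64 64 63 65 68 66 62 60 61 60 59 56 63 73 76 82 86]
169 [61 61 61 62 62 63 63 63 63 63 61 61 62 59 54 51 47 43 52 73 82 64 43 52]
170 [62 61 62 62 61 62 62 63 62 60 56 51 47 42 43 43 43 43 43 65 79 56 43 51]
171 [62 61 61 61 61 59 55 52 48 43 43 42 42 43 43 43 43 43 43 52 62 56 43 58]
```

play_rows:
  deltas:
    - [0.018,-0.016,-0.1,0,0,0,0.1]
    - [0,0,-0.1,0,0,0,0.1]
    - [0,0,-0.05,0,0,0,0.1]
    - [0,0,-0.04,0,0,0,0.1]
    - [0,0,-0.04,0,0,0,0.1]
    - [0,0,0,0,0,0,0.1]

```text
time: 5.1
ee_pos: [0.5401, 0.0595, 0.1613]
tcp_rot: [3.141, -0.0, 2.882]
ft_force: [0.5, 2.4, -2.1]
width: 0.0232
finger_force: 25.0
```

play_rows:
  deltas:
    - [0,0.005,-0.07,0,0,0,0.1]
    - [0,0,-0.07,0,0,0,0.1]
    - [0,0,-0.07,0,0,0,0.1]
    - [0,0,-0.06,0,0,0,0.1]
    - [0,0,0,0,0,0,0.1]

```text
time: 5.72
ee_pos: [0.5398, 0.0597, 0.1335]
tcp_rot: [3.141, -0.001, 2.882]
ft_force: [2.1, 4.8, -4.0]
width: 0.0234
finger_force: 25.0
```

play_rows:
  deltas:
    - [0,0,0,0,0,0,0.6]
    - [0,0,0,0,0,0,0.6]
    - [0,0,0,0,0,0,0.6]
    - [0,0,0.2,0,0,0,0.6]
    - [0,0,0.3,0,0,0,0.6]
    - [0,0,0.17,0,0,0,0.6]

```text
time: 6.48
ee_pos: [0.5409, 0.0591, 0.2033]
tcp_rot: [3.142, 0.002, 2.882]
ft_force: [-0.2, 0.6, -0.2]
width: 0.0516
finger_force: 0.0
```

```bash
python3 - <<'E'
from h import *
s=get_state();print(s["ee_pos"],s["ft_force"],s["width"])
im=camera("side");print(green("side",im,(230,310,110,220)),[knobc("side",(.5386,.0592),z,z+.03) for z in(.103,.108)])
E
```

```text
[0.5408634  0.05914123 0.20329498] [-0.23533245  0.59764888 -0.15210808] 0.051589334697805564
(array([267.78888154, 163.8563865 ]), 128) [array([267.82830782, 163.79381413]), array([267.62821179, 162.28258733])]
```

Pin is standing on the tongue (knob at z 103 mm). I'll move on to the push plate.

play_rows:
  deltas:
    - [-0.063,-0.49,0,0,0,0.245,0]
    - [-0.063,-0.49,0,0,0,0.245,0]
    - [-0.063,-0.49,0,0,0,0.245,0]
    - [-0.063,-0.49,0,0,0,0,0]
    - [-0.063,-0.49,0,0,0,0,0]
    - [-0.063,-0.49,0,0,0,0,0]
    - [0,0,0,0,0,0,0]
  squeeze: 20

```text
time: 7.4
ee_pos: [0.5013, -0.2377, 0.2008]
tcp_rot: [-3.141, -0.001, -3.021]
ft_force: [-0.3, 0.3, -1.0]
width: 0.001
finger_force: 0.0
```

play_rows:
  deltas:
    - [0,0,-0.4,0,0,0,0]
    - [0,0,-0.4,0,0,0,0]
    - [0,0,-0.3,0,0,0,0]
    - [0,0,0,0,0,0,0]

```text
time: 7.9
ee_pos: [0.5001, -0.2322, 0.0883]
tcp_rot: [3.137, -0.005, -3.016]
ft_force: [0.2, -1.0, 0.9]
width: 0.0004
finger_force: 0.0
```

play_rows:
  deltas:
    - [0.003,0.024,0,0,0,0,0]
    - [0.003,0.024,0,0,0,0,0]
    - [0.003,0.024,0,0,0,0,0]
    - [0.003,0.024,0,0,0,0,0]
    - [0.003,0.024,0,0,0,0,0]
    - [0.003,0.024,0,0,0,0,0]
    - [0.003,0.024,0,0,0,0,0]
    - [0.003,0.024,0,0,0,0,0]

```text
time: 8.9
ee_pos: [0.5047, -0.2152, 0.0915]
tcp_rot: [3.142, -0.0, -3.016]
ft_force: [-0.6, 0.2, -0.8]
width: 0.0007
finger_force: 0.0
```

play_rows:
  deltas:
    - [0.002,0.018,0,0,0,0,0]
    - [0.002,0.018,0,0,0,0,0]
    - [0.002,0.018,0,0,0,0,0]
    - [0.002,0.018,0,0,0,0,0]

```text
time: 9.4
ee_pos: [0.5056, -0.2084, 0.0916]
tcp_rot: [-3.141, 0.0, -3.017]
ft_force: [-0.3, -3.9, -1.2]
width: 0.0006
finger_force: 1.8
```

play_rows:
  deltas:
    - [0.002,0.018,0,0,0,0,0]
    - [0.002,0.018,0,0,0,0,0]
    - [0.002,0.018,0,0,0,0,0]
    - [0.002,0.018,0,0,0,0,0]

```text
time: 9.9
ee_pos: [0.5065, -0.2008, 0.0916]
tcp_rot: [3.142, 0.0, -3.016]
ft_force: [1.0, -2.4, -1.3]
width: 0.0007
finger_force: 1.5
```

```bash
cat > st.py <<'E'
from h import *
s=get_state();print(s["ee_pos"],s["ft_force"])
im=camera("side");print(green("side",im,(230,310,110,220)),"home",knobc("side",(.5386,.0592),.079,.109))
d=pinpoint("top","push_plate")
camera("top");d=pinpoint("top","push_plate")
for e in d[:1]:
    p=atz("top",e["point"],.115)[:2]-[.5386,.0592];print("plate",e["p"],"travel",p@[-0.1236*-1,.9923]+.262)
E
python3 st.py
```

```text
[ 0.50647565 -0.20077247  0.09157689] [ 0.95764862 -2.36686771 -1.33410567]
(array([nan, nan]), 0) home [268.76769041 170.89250667]
plate 0.73 travel 0.016384476676074344h.py:22: RuntimeWarning: invalid value encountered in scalar divide
  w=np.minimum(w,40)*(w>=th); y,x=np.nonzero(w); ww=w[y,x]; return np.array([np.sum(x*ww)/ww.sum(),np.sum(y*ww)/ww.sum()]),len(x)
```

play_rows:
  deltas:
    - [0.002,0.018,0,0,0,0,0]
    - [0.002,0.018,0,0,0,0,0]
    - [0.002,0.018,0,0,0,0,0]

```text
time: 10.48
ee_pos: [0.5071, -0.1955, 0.0916]
tcp_rot: [-3.142, 0.0, -3.017]
ft_force: [0.7, -2.8, -1.0]
width: 0.0001
finger_force: 1.4
```

play_rows:
  deltas:
    - [0.002,0.018,0,0,0,0,0]
    - [0.002,0.018,0,0,0,0,0]

```text
time: 10.72
ee_pos: [0.5075, -0.1931, 0.0917]
tcp_rot: [-3.139, 0.0, -3.016]
ft_force: [0.5, -11.5, -4.1]
width: 0.0005
finger_force: 5.2
```

play_rows:
  deltas:
    - [0,0,0,0,0,0,0]

```text
time: 10.85
ee_pos: [0.5074, -0.1932, 0.0916]
tcp_rot: [-3.139, 0.0, -3.017]
ft_force: [1.7, -8.9, -2.2]
width: 0.0004
finger_force: 3.8
```

```bash
python3 - <<'E'
from h import *
s=get_state();print(s["ee_pos"],s["ft_force"])
im=camera("top");print(green("top",im,(270,310,215,255)),"up",knobc("top",(.5386,.0592),.103,.133),"home",knobc("top",(.5386,.0592),.079,.109))
E
```

```text
[ 0.50742673 -0.19323933  0.09164737] [ 1.67372256 -8.89863023 -2.23894446]
(array([287.06145023, 233.98770995]), 69) up [287.19926575 233.79207888] home [287.82802536 234.3368643 ]
```

play_rows:
  deltas:
    - [-0.003,-0.03,0,0,0,0,0]
    - [-0.02,-0.15,0,0,0,0,0]
    - [0,0,0.4,0,0,0,0]
    - [0,0,0.5,0,0,0,0]
    - [-0.4,0,0.2,0,0,0,0]
    - [-0.4,0,0,0,0,0,0]
    - [0,0,0,0,0,0,0]

```text
time: 11.78
ee_pos: [0.4231, -0.2099, 0.2015]
tcp_rot: [3.141, -0.001, -3.018]
ft_force: [0.8, 0.2, 0.1]
width: 0.0008
finger_force: 0.0
```

```bash
python3 st.py;python3 - <<'E'
from h import *
im=camera("top");print(green("top",im,(270,310,215,255)))
im=camera("side");cv2.imwrite("pics/s3.png",cv2.resize(im[120:310,210:350],None,fx=3,fy=3,interpolation=cv2.INTER_CUBIC))
print([ (z,knobc("side",(.5386,.0592),z,z+.03)) for z in(.103,.095,.087)])
E
```

```text
[ 0.42313795 -0.20993113  0.20145641] [0.7716177  0.18140052 0.13814949]
(array([nan, nan]), 0) home [268.76769041 170.89250667]
plate 0.79 travel 0.0287880395313454
(array([287.04037907, 233.986815  ]), 69)
[(0.103, array([267.82830782, 163.79381413])), (0.095, array([268.14527014, 166.18829996])), (0.087, array([268.45836587, 168.55436028]))]h.py:22: RuntimeWarning: invalid value encountered in scalar divide
  w=np.minimum(w,40)*(w>=th); y,x=np.nonzero(w); ww=w[y,x]; return np.array([np.sum(x*ww)/ww.sum(),np.sum(y*ww)/ww.sum()]),len(x)
```

View pics/s3.png

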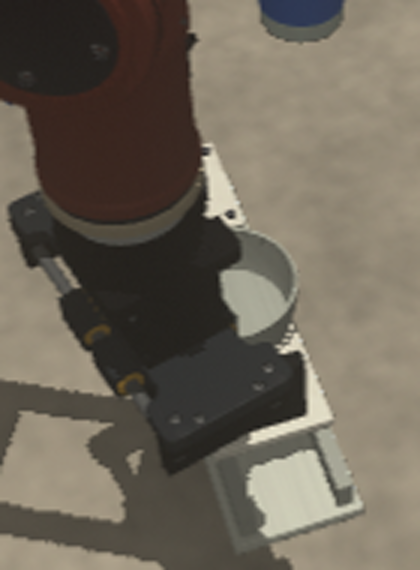

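The arm hides the bush here; the carriage shows moved in to about 29 mm of travel. I'll go above the pin, where the side camera could see the knob before.

play_rows:
  deltas:
    - [0.195,0.45,0,0,0,0,0]
    - [0.195,0.45,0,0,0,0,0]
    - [0.195,0.45,0,0,0,0,0]
    - [0.195,0.45,0,0,0,0,0]
    - [0.195,0.45,0,0,0,0,0]
    - [0.195,0.45,0,0,0,0,0]
    - [0,0,0,0,0,0,0]

```text
time: 12.95
ee_pos: [0.543, 0.0632, 0.201]
tcp_rot: [3.141, -0.0, -3.012]
ft_force: [0.1, -0.2, 0.2]
width: 0.0003
finger_force: 0.0
```

```bash
python3 st.py
```

```text
[0.54297683 0.06324732 0.20101605] [ 0.13586648 -0.21827103  0.16000338]
(array([268.35152838, 170.23580786]), 120) home [268.76769041 170.89250667]
plate 0.82 travel 0.026020227556998704
```

play_rows:
  deltas:
    - [-0.03,-0.03,-0.3,0,0,0,0]
    - [0,0,-0.3,0,0,0,0]
    - [0,0,-0.08,0,0,0,0]
    - [0,0,0,0,0,0,0]

```text
time: 13.65
ee_pos: [0.5389, 0.0563, 0.1336]
tcp_rot: [3.142, -0.001, -3.018]
ft_force: [0.2, 0.6, 0.9]
width: -0.0
finger_force: 0.0
```

play_rows:
  deltas:
    - [0,0,-0.015,0,0,0,0]
    - [0,0,-0.015,0,0,0,0]

```text
time: 13.9
ee_pos: [0.5399, 0.0569, 0.1318]
tcp_rot: [-3.141, 0.002, -3.017]
ft_force: [0.5, 0.1, -0.4]
width: 0.0005
finger_force: 0.0
```

play_rows:
  deltas:
    - [0,0,-0.01,0,0,0,0]
    - [0,0,-0.01,0,0,0,0]
    - [0,0,0,0,0,0,0]

```text
time: 14.28
ee_pos: [0.5391, 0.0571, 0.1285]
tcp_rot: [-3.142, 0.0, -3.016]
ft_force: [1.1, 0.1, 0.3]
width: 0.0006
finger_force: 0.0
```

play_rows:
  deltas:
    - [0,0,-0.01,0,0,0,0]
    - [0,0,0,0,0,0,0]

```text
time: 14.52
ee_pos: [0.5393, 0.0571, 0.1284]
tcp_rot: [-3.142, 0.0, -3.016]
ft_force: [-1.8, -0.1, 5.5]
width: 0.0006
finger_force: 2.7
```

play_rows:
  deltas:
    - [0,0,-0.01,0,0,0,0]
    - [0,0,0,0,0,0,0]

```text
time: 14.78
ee_pos: [0.5395, 0.0571, 0.1283]
tcp_rot: [-3.141, 0.001, -3.016]
ft_force: [-4.3, -0.5, 11.6]
width: 0.0003
finger_force: 5.5
```

play_rows:
  deltas:
    - [0,0,0.2,0,0,0,0]
    - [0,0,0.4,0,0,0,0]
    - [0,0,0.4,0,0,0,0]
    - [-0.3,0.5,0.2,0,0,0,0]
    - [-0.3,0.5,0,0,0,0,0]
    - [-0.3,0.5,0,0,0,0,0]
    - [-0.3,0.5,0,0,0,0,0]
    - [0,0,0,0,0,0,0]

```text
time: 15.78
ee_pos: [0.4169, 0.2599, 0.2466]
tcp_rot: [3.141, -0.0, -3.011]
ft_force: [0.6, -0.0, -0.5]
width: 0.0003
finger_force: 0.0
```

```bash
python3 st.py; python3 - <<'E'
from h import *
im=camera("side");cv2.imwrite("pics/s4.png",cv2.resize(im[70:390,190:430],None,fx=1.8,fy=1.8,interpolation=cv2.INTER_CUBIC))
E
```

```text
[0.4168919  0.25994339 0.24661449] [ 0.55087256 -0.0213092  -0.48864711]
(array([268.26494565, 169.03858696]), 125) home [268.76769041 170.89250667]
plate 0.67 travel 0.02576878680318581
```

View pics/s4.png

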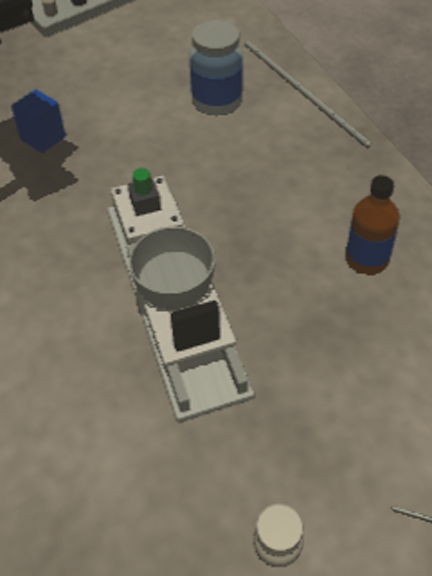

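The view shows the knob sitting on the bush at (142,180), with the jar, bottle and pot standing as before. I'll check the knob height from the mask extents.

```bash
python3 - <<'E'
from h import *
def mask(n,im,roi):
    i=im.astype(int); g=(i[:,:,1]-np.maximum(i[:,:,0],i[:,:,2])); m=np.zeros(g.shape,bool); x0,x1,y0,y1=roi; m[y0:y1,x0:x1]=g[y0:y1,x0:x1]>10
    y,x=np.nonzero(m); return x.mean().round(2),y.mean().round(2),len(x),y.min(),y.max()
def ext(n,c,z):
    a=np.linspace(0,6.28,60);p=proj(n,[[c[0]+.012*np.cos(t),c[1]+.012*np.sin(t),w] for t in a for w in(z,z+.03)]);return knobc(n,c,z,z+.03).round(2),p.min(0).round(1),p.max(0).round(1)
im=camera("side");print("now",mask("side",im,(240,300,120,220)))
for z in(.079,.083,.087):print(z,ext("side",(.5386,.0592),z))
print("rack",mask("side",cv2.imread("pics/side0.png"),(190,225,100,140)),ext("side",(.4643,.3115),.07))
im=camera("top");print("top",mask("top",im,(270,310,215,255)),ext("top",(.5386,.0592),.079),ext("top",(.5386,.0592),.087))
E
```

```text
now (np.float64(268.46), np.float64(170.06), 136, np.int64(163), np.int64(178))
0.079 (array([268.77, 170.89]), array([263.1, 163. ]), array([274.3, 178.9]))
0.083 (array([268.61, 169.73]), array([262.9, 161.8]), array([274.2, 177.7]))
0.087 (array([268.46, 168.55]), array([262.8, 160.6]), array([274. , 176.6]))
rack (np.float64(207.53), np.float64(122.21), 103, np.int64(116), np.int64(129)) (array([207.53, 122.09]), array([201.8, 114.9]), array([213.1, 129.4]))
top (np.float64(287.07), np.float64(233.96), 74, np.int64(229), np.int64(239)) (array([287.83, 234.34]), array([283.3, 229.8]), array([292.4, 238.8])) (array([287.62, 234.16]), array([283. , 229.6]), array([292.2, 238.7]))
```

The extents (rows 163–178) match fully home (163.0–178.9), and the press contact height agrees.

```bash
python3 -c "
from workcell import r; print(r.finish_job())"
```

```text
the job is handed in; nothing more can be done
None
```

The job is handed in: the pin is down through the bush and the carriage tongue, knob on the bush (seen in the camera and felt by pressing it), and let go of. The jar, bottle and pot are still standing where they were.

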